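Lock the grinder's burr cover and close its grounds drawer

TASK

The coffee grinder has just been cleaned. Lock its sloping burr cover again: turn the red wing knob clockwise as far as it goes, then the black one likewise, and only after that push the grounds drawer below fully home, easing it in rather than slamming it. Leave the moka base, the glass ramekin and the dosing tray standing where they are.

Things in the scene. Friction and masses are not known exactly. Their poses are not given: they have to be found in the camera images.
- grinder: matte white coffee grinder, fixed; 220 mm wide. Origin: centre of underside; x runs from front (drawer side) at -100 mm to back at +110 mm, z up. Front upright to z = 110; then a face rises backwards at 35 degrees to z = 215 at x = +50; flat top behind with a black collar 12 mm high. A grey plate on the slope carries two wing knobs side by side, 112 mm apart; which is left varies.
- red_grip (a point): grip point of the red wing knob, on its axis, 36 mm above the cover plate. The wing is a bar 66 mm long, 16 mm thick, from 12 to 48 mm above the plate, on a steel disc 48 mm wide and 12 mm high. z: turning axis, out of the cover (35 degrees from vertical, leaning to the grinder's front); y: along the bar; x: across its thickness. The axes turn with the knob.
- red_knob (a joint): angle of the red knob in rad; grows as it is turned clockwise (seen looking at the cover); end stop (locked) at 1.571, where the bar points straight up the slope; at 0 the bar lies level. The knob stays where it is left; it starts between 0.1 and 0.5 and turns with about 0.12 N m.
- black_grip (a point): grip point of the black wing knob, otherwise as red_grip
- black_knob (a joint): angle of the black knob, as red_knob
- drawer_handle (a point): middle of the drawer's bar handle: level, 100 mm long, 10 mm thick, 35 mm in front of the drawer's front panel, 60 mm above the counter. Axes as the grinder's: the drawer closes along +x. The panel is 164 mm wide, from 15 to 85 mm above the counter, and 12 mm thick; with the drawer home it rests against the grinder's front.
- drawer (a joint): how far the drawer is open in m: 0 = fully home at its stop; it starts 0.05 to 0.075 open, slides with about 2.5 N and stays where it is left
- moka_base: aluminium base of a moka pot, an open cup 86 mm across and 85 mm high; bystander; origin at the centre of its underside
- ramekin: glass ramekin, 86 mm across at the rim, 45 mm high; bystander; origin at the centre of its underside
- dosing_tray: orange plastic open tray, 110 x 70 x 30 mm; bystander; origin at the centre of its underside

How it is judged:
By the outcome, as a careful person would: the job done as asked, in the order asked, and still so for the second after the job is handed in, with the robot touching nothing.
It also fails if it takes over 54 s, if anything falls off the work surface, if the arm or the gripper's body presses on something with over 40 N, if the wrist force passes 120 N, or if a joint passes its speed limit or range.

ROBOT

A 7-joint arm with a two-finger parallel gripper is mounted at the origin on the work surface. World frame = base frame: x ahead of the robot, y to its left, z up, the work surface at z = 0. Lengths are in m, angles in rad, forces in N, time in s.
With the tool pointing down it reaches from about 0.35 to 0.9 m from the base axis. Payload 8.1 kg.
Tool frame: the origin (TCP) lies on the front face of the gripper's body, between the roots of the fingers; the fingertips stand 73 mm ahead of it and the grasp point (between the pads) lies 54 mm ahead of it; z points along the fingers, y is the line along which they close (so a half turn about z gives the same grasp; the last joint's range is limited). The gripper opens to 85 mm and grips with 20 to 120 N. Pads are 22 mm wide; open, the fingers measure 114 mm over their backs; the gripper's body (76 mm by 85 mm) begins 54 mm behind the grasp point. The pads swing forward as they close: fully open they stand 13 mm farther back than shut.
Start: joints at [-1.374, 0.434, 0.025, 1.573, -0.012, 1.134, -0.075], TCP at [0.185, 0.597, 0.304] pointing down, gripper open.
Joint ranges: [-2.62, 2.62], [-0.44, 2.09], [-1.27, 1.32], [0.08, 2.57], [-1.32, 4.46], [0.12, 2], [-2.74, 2.74]. Speed limits (rad/s): [2.22, 2.22, 3.01, 3.01, 3.14, 3.14, 3.14].

INTERFACE

Orientations are given as a unit quaternion [x, y, z, w].
In Python, from workcell import manip gives the robot as it stands. The module is installed in compiled form; this text tells all that it offers.
- The arm moves only by the tool move_arm, never from a script. Its argument "plan" is a list of rows, each an object of numbers: "rx", "ry", "rz": the turn, a rotation vector about the tool's x, y, z in degrees; "tx", "ty", "tz": the shift along the tool's x, y, z in m; "claw": the finger opening in m, from 0 to 0.0854. In form: [{"rx": .., "ry": .., "rz": .., "tx": .., "ty": .., "tz": .., "claw": ..}, ...]. A call has 1 to 8 rows; each row is the pose to reach, as a shift and turn from the pose commanded when the call began, along the tool's axes at that moment; what a row does not reach only later rows make up. A row lasts 1/10 s, in which the tool goes at most 50 mm and 8.59 degrees, less where a joint would pass 70% of its speed; a pose out of reach is approached as far as the arm can. A call with a gripper value outside its range is refused whole. The fingers move at their own pace and stop on an object; the grip force is fixed at half the most. Time passes only in rows, so rows that repeat a pose let the fingers close. It gives the time, the measured TCP pose, the force, the opening and the grip force at its end, in the units of the state.
- manip.observe(): the state, without advancing time (a new reading comes with each control period).
- manip.capture(name): name is "scene" or "side" or "wrist"; returns (picture, depth): 384x512x3 uint8, red, green, blue; 384x512 float32, m along the optical axis (not along the pixel's ray), 0 where there is no reading.
- manip.camera_model(name): a dict with "camera_matrix" (3x3 intrinsics, pixels), "rvec" (rotation vector, rad) and "tvec" (3), from world to camera coordinates, as OpenCV has them; the wrist camera has in their place "hand_eye" (4x4, takes a point from camera to tool coordinates, whose origin is the TCP and whose axes are the flange's). Camera axes: x right, y down, z forward; pixel columns grow to the right and rows downward; lengths in m; the calibration is good to about 2 mm. A picture is of the moment at which its call begins: read the wrist's pose just before it. camera_model takes no time and is no camera call.
- manip.close_job(): hands the job in; it is judged then, once.
Trained networks look in the newest picture that a camera, given by its name, has taken for a name from the list of things; names that differ only in an ending like _2 or _b are one class to them, and where a whole thing is asked for, a point or a joint stands for the part that bears it (a point fixed in the world has none). Each returns a list of dicts, best first, with "p" (0 to 1); they miss things now and then, are a little off and sometimes report something else, mostly with a low value. They report only what shows in the picture. A call takes as long as a camera call.
- manip.search_frame(camera, name): "centre" ([column, row] in pixels, amid what is visible of it).
- manip.landmark_of(camera, name): "centre" ([column, row] in pixels: a listed point, or the origin of a listed thing).
The state is a dict: "time_s": time; "joint_pos": joint angles; "joint_vel": joint speeds; "tau": joint torques, N m; "ee_pos": TCP position; "tool_rot": TCP orientation; "force": force on the tool from outside, world axes, zero at the start; "moment": the same for the moment, N m; "opening": opening from 0.0 (shut) to 1.0 (fully open); "grip_force": force on a finger pad.
Only numpy, scipy, OpenCV 4.12 (cv2) and the standard library are available. Lean on these libraries where they do the work, as an engineer would, in place of code of your own. Each camera call takes 0.05 s, during which the arm holds its last target. There are 200 camera calls.

## Working session

There is one attempt and no reset: what is moved stays moved. The work goes in short steps, Python scripts to look and compute and a tool call to move; the robot and the scene stay as the last step left them, time stands still between calls to the robot, and variables do not carry over. Pictures are saved under pics/ and viewed, at most 10 in all, crops included, and the job is handed in when it is done.

Besides the shell and the picture viewer there is one more tool, called after "Emit:" as name(argument=value, ...), one argument or row to a line, values as JSON. move_arm: Moves the arm, as the interface text tells. Its arguments: {"type":"object","properties":{"plan":{"type":"array","items":{"type":"object","properties":{"rx":{"type":"number"},"ry":{"type":"number"},"rz":{"type":"number"},"tx":{"type":"number"},"ty":{"type":"number"},"tz":{"type":"number"},"claw":{"type":"number"}}}}},"required":["plan"]}

```bash
mkdir -p pics
cat > h.py <<'E'
import numpy as np, cv2
from scipy.spatial.transform import Rotation as R
from workcell import manip
def snap(n,f):
    s=manip.observe(); im,d=manip.capture(n); cv2.imwrite(f'pics/{f}.png',im[:,:,::-1]); np.savez(f'pics/{f}.npz',d=d,p=s['ee_pos'],q=s['tool_rot']); return s,im,d
def w(n,s,u,v,z):
    m=manip.camera_model(n); K=np.array(m['camera_matrix']); c=np.linalg.solve(K,[u,v,1])*np.asarray(z)
    if n=='wrist':
        H=np.array(m['hand_eye']); t=H[:3,:3]@c+H[:3,3]; return R.from_quat(s['tool_rot']).apply(t)+s['ee_pos']
    return R.from_rotvec(np.ravel(m['rvec'])).inv().apply(c-np.ravel(m['tvec']))
def cloud(n,s,d):
    v,u=np.mgrid[:d.shape[0],:d.shape[1]]; m=manip.camera_model(n); K=np.array(m['camera_matrix'])
    c=np.stack([(u-K[0,2])/K[0,0]*d,(v-K[1,2])/K[1,1]*d,d],-1)
    if n=='wrist':
        H=np.array(m['hand_eye']); return R.from_quat(s['tool_rot']).apply((c@H[:3,:3].T+H[:3,3]).reshape(-1,3)).reshape(c.shape)+s['ee_pos']
    return R.from_rotvec(np.ravel(m['rvec'])).inv().apply((c-np.ravel(m['tvec'])).reshape(-1,3)).reshape(c.shape)
E
python3 - <<'E'
from h import *
np.set_printoptions(precision=4,suppress=True)
for n in ['scene','side']:
    s,im,d=snap(n,n+'0')
    for k in ['grinder','red_grip','black_grip','drawer_handle','moka_base','ramekin','dosing_tray']:
        for f in [manip.landmark_of]:
            r=f(n,k)[:2]
            for e in r:
                u,v=e['centre']; z=d[int(np.clip(v,0,383)),int(np.clip(u,0,511))]
                print(n,k,round(e['p'],2),np.round([u,v]),w(n,s,u,v,z))
print(s['tool_rot'],s['time_s'])
E
python3 - <<'E'
import cv2,numpy as np
E
```

```text
scene grinder 0.95 [219. 250.] [ 0.8261 -0.0589  0.181 ]
scene grinder 0.64 [181. 185.] [ 0.6714 -0.1128  0.2026]
scene red_grip 0.65 [238. 178.] [0.6707 0.0044 0.1982]
scene black_grip 0.84 [177. 182.] [ 0.6584 -0.1195  0.1995]
scene drawer_handle 0.61 [202. 173.] [ 0.5133 -0.0617  0.0631]
scene moka_base 0.92 [291. 191.] [0.6037 0.1453 0.0493]
scene moka_base 0.25 [178. 188.] [ 0.6732 -0.1195  0.1981]
scene ramekin 0.78 [122. 268.] [ 0.7158 -0.2712  0.007 ]
scene dosing_tray 0.88 [301. 246.] [0.7351 0.1368 0.0021]
side grinder 0.56 [282. 238.] [ 0.6702 -0.0818  0.2059]
side red_grip 0.94 [262. 207.] [ 0.6619 -0.0055  0.2028]
side black_grip 0.66 [287. 251.] [ 0.6692 -0.1095  0.2058]
side drawer_handle 0.63 [210. 269.] [ 0.5087 -0.0605  0.0639]
side moka_base 0.75 [200. 191.] [0.5586 0.1217 0.0841]
side ramekin 0.63 [321. 321.] [ 0.7062 -0.2726  0.0068]
side dosing_tray 0.8 [262. 167.] [0.7402 0.1491 0.005 ]
[ 0.1494  0.9888 -0.0001 -0.    ] 0.4
```

View pics/scene0.png

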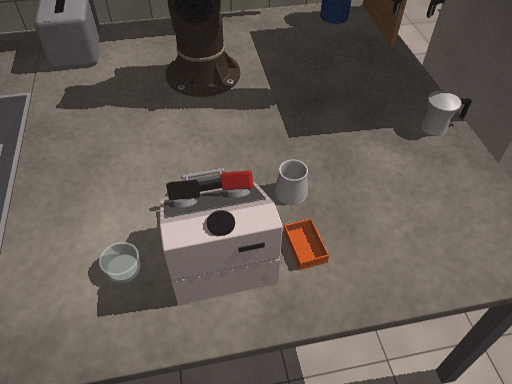

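View pics/side0.png

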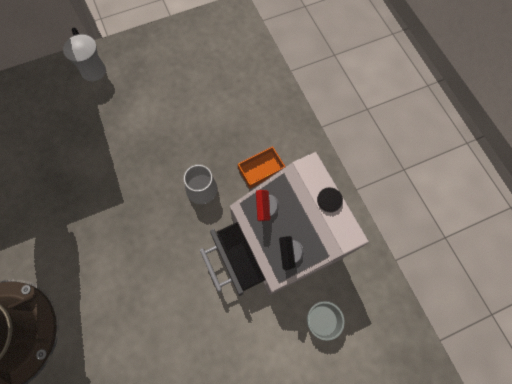

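The scene picture shows the grinder with its drawer facing the robot: black knob at about (183,190), red knob at about (238,181). The side picture has red at (263,206), black at (287,252), and the drawer open at (212,268). Next I fit the plate plane and the bars from depth.

```bash
cat > fit.py <<'E'
from h import *
np.set_printoptions(precision=4,suppress=True)
def masks(im):
    hsv=cv2.cvtColor(im,cv2.COLOR_RGB2HSV).astype(int); h,s_,v=hsv[...,0],hsv[...,1],hsv[...,2]
    return ((h<7)|(h>173))&(s_>180)&(v>70), v<45
def fit(n,s,im,d,boxes=None):
    P=cloud(n,s,d); ok=(d>0)&(abs(P[...,0]-.68)<.16)&(abs(P[...,1]+.05)<.15)&(P[...,2]>.11)&(P[...,2]<.3)
    red,blk=masks(im)
    # plate/slope plane by RANSAC among the non-knob pixels
    Q=P[ok&~red&~blk]; rng=np.random.default_rng(0); best=0
    for _ in range(800):
        a,b,c=Q[rng.choice(len(Q),3,replace=False)]; N=np.cross(b-a,c-a); N/=np.linalg.norm(N)+1e-12; N*=np.sign(N[2])
        if not .7<N[2]<.9: continue
        k=(abs((Q-a)@N)<.003).sum()
        if k>best: best,n0,a0=k,N,a
    I=Q[abs((Q-a0)@n0)<.003]; c=I.mean(0); N=np.linalg.svd(I-c,full_matrices=False)[2][2]; N*=np.sign(N[2])
    f=np.array([-N[0],-N[1],0]); f/=np.linalg.norm(f); lev=np.cross([0,0,1],f); up=np.cross(lev,-N)*1; up*=np.sign(up[2])
    print(n,'plane',best,'n',N,'tilt',np.degrees(np.arccos(N[2])),'yaw',np.degrees(np.arctan2(f[1],f[0])),'c',c)
    for nm,m in (('red',red),('black',blk)):
        h=(P-c)@N; X=P[m&ok&(h>.040)&(h<.056)] if (m&ok).any() else []
        if len(X)<20: print(nm,len(X)); continue
        X=X[np.linalg.norm(X-np.median(X,0),axis=1)<.045]
        a=np.stack([(X-c)@lev,(X-c)@up],1).astype(np.float32)
        (cx,cy),(ww,hh),ang=cv2.minAreaRect(a); t=ang if ww>hh else ang+90
        g=c+lev*cx+up*cy+N*(.036)
        print(nm,len(X),'grip',g,'top h',np.median((X-c)@N),'size',ww,hh,'bar angle ccw from level(left+)',t)
    return N,c
E
python3 - <<'E'
from fit import *
for n in ['side','scene']:
    s=manip.observe(); im=cv2.imread(f'pics/{n}0.png')[:,:,::-1].copy(); d=np.load(f'pics/{n}0.npz')['d']; fit(n,s,im,d)
E
```

```text
side plane 5919 n [-0.5711 -0.0222  0.8206] tilt 34.85793756243307 yaw 2.2284890445925423 c [ 0.6951 -0.06    0.1698]
red 231 grip [0.665  0.001  0.1943] top h 0.04827901438824985 size 0.061254680156707764 0.015256204642355442 bar angle ccw from level(left+) 26.463533401489258
black 266 grip [ 0.6689 -0.1113  0.1941] top h 0.04852819892330317 size 0.06469722837209702 0.016009172424674034 bar angle ccw from level(left+) 21.959897994995117
scene plane 1875 n [-0.5592 -0.0276  0.8286] tilt 34.04542439563824 yaw 2.828192633599178 c [ 0.7168 -0.0619  0.1844]
red 128 grip [ 0.6702 -0.0004  0.1985] top h 0.044520372773932976 size 0.06352335214614868 0.012336012907326221 bar angle ccw from level(left+) 21.607419967651367
black 144 grip [ 0.6746 -0.1106  0.1978] top h 0.044698619520787006 size 0.06382367759943008 0.01129668764770031 bar angle ccw from level(left+) 18.78110122680664
```

```bash
cat >> h.py <<'E'
N=np.array([-.5711,-.0222,.8206]); N/=np.linalg.norm(N); LEV=np.cross([0,0,1],-N); LEV/=np.linalg.norm(LEV); UP=np.cross(LEV,N)
RED=np.array([.665,.001,.1943]); BLK=np.array([.6689,-.1113,.1941])
def knobrot(deg):
    t=np.radians(deg); x=np.cos(t)*LEV+np.sin(t)*UP; return R.from_matrix(np.stack([x,np.cross(-N,x),-N],1))
def go(p,Rt):
    s=manip.observe(); R0=R.from_quat(s['tool_rot']); t=R0.inv().apply(np.asarray(p)-s['ee_pos']); r=(R0.inv()*Rt).as_rotvec(degrees=True)
    print('t',t.round(4),'r',r.round(2),'ee',np.round(s['ee_pos'],4),'j',np.round(s['joint_pos'],2),'F',np.round(s['force'],1),'t',s['time_s'])
E
python3 -c "
from h import *
print(UP,LEV); go(RED+N*.154,knobrot(26))"
```

```text
[0.81996743 0.03187406 0.57152206] [-0.03884302  0.99924533  0.        ]
t [-0.552  -0.4569 -0.0167] r [-36.29 -14.88  93.29] ee [0.1846 0.5971 0.3039] j [-1.37  0.43  0.03  1.57 -0.01  1.13 -0.08] F [-0.1  0.1 -0.3] t 0.8
```

Emit:
move_arm(
  plan=[
    {"rx":-18,"ry":-7.4,"rz":46.6,"tx":-0.276,"ty":-0.228,"tz":-0.02,"claw":0.085},
    {"rx":-18,"ry":-7.4,"rz":46.6,"tx":-0.276,"ty":-0.228,"tz":-0.02,"claw":0.085},
    {"rx":-18,"ry":-7.4,"rz":46.6,"tx":-0.276,"ty":-0.228,"tz":-0.02,"claw":0.085},
    {"rx":-18,"ry":-7.4,"rz":46.6,"tx":-0.276,"ty":-0.228,"tz":-0.02,"claw":0.085},
    {"rx":-18,"ry":-7.4,"rz":46.6,"tx":-0.276,"ty":-0.228,"tz":-0.02,"claw":0.085},
    {"rx":-18,"ry":-7.4,"rz":46.6,"tx":-0.276,"ty":-0.228,"tz":-0.02,"claw":0.085},
    {"rx":-18,"ry":-7.4,"rz":46.6,"tx":-0.276,"ty":-0.228,"tz":-0.02,"claw":0.085},
    {"rx":-18,"ry":-7.4,"rz":46.6,"tx":-0.276,"ty":-0.228,"tz":-0.02,"claw":0.085},
  ],
)

```text
time_s: 1.6
ee_pos: [0.3833, 0.2926, 0.3245]
tool_rot: [0.527, 0.834, 0.141, 0.085]
force: [-0.5, 1.0, 0.7]
opening: 0.995
grip_force: 0.0
```

```bash
python3 -c "
from h import *
go(RED+N*.154,knobrot(26))"
```

```text
t [-0.3497  0.0451  0.017 ] r [-18.21  -7.22  46.35] ee [0.3833 0.2926 0.3245] j [-1.19  0.02  0.36  2.11  0.17  0.7  -0.49] F [-0.5  1.   0.7] t 1.6
```

Emit:
move_arm(
  plan=[
    {"rx":-18.2,"ry":-7.2,"rz":46.4,"tx":-0.35,"ty":0.045,"tz":0.017,"claw":0.085},
    {"rx":-18.2,"ry":-7.2,"rz":46.4,"tx":-0.35,"ty":0.045,"tz":0.017,"claw":0.085},
    {"rx":-18.2,"ry":-7.2,"rz":46.4,"tx":-0.35,"ty":0.045,"tz":0.017,"claw":0.085},
    {"rx":-18.2,"ry":-7.2,"rz":46.4,"tx":-0.35,"ty":0.045,"tz":0.017,"claw":0.085},
    {"rx":-18.2,"ry":-7.2,"rz":46.4,"tx":-0.35,"ty":0.045,"tz":0.017,"claw":0.085},
    {"rx":-18.2,"ry":-7.2,"rz":46.4,"tx":-0.35,"ty":0.045,"tz":0.017,"claw":0.085},
    {"rx":-18.2,"ry":-7.2,"rz":46.4,"tx":-0.35,"ty":0.045,"tz":0.017,"claw":0.085},
    {"rx":-18.2,"ry":-7.2,"rz":46.4,"tx":-0.35,"ty":0.045,"tz":0.017,"claw":0.085},
  ],
)

```text
time_s: 2.4
ee_pos: [0.5775, 0.0035, 0.32]
tool_rot: [0.797, 0.524, 0.257, 0.153]
force: [-0.6, -0.3, -0.2]
opening: 0.992
grip_force: 0.0
```

```bash
python3 -c "
from fit import *
s,im,d=snap('wrist','w1'); fit('wrist',s,im,d)
go(RED+N*.154,knobrot(26))"
```

```text
wrist plane 33253 n [-0.572  -0.0156  0.8201] tilt 34.906273311017564 yaw 1.5640907374148398 c [ 0.6881 -0.0274  0.1672]
red 1779 grip [0.6633 0.0033 0.1944] top h 0.04903975852983603 size 0.06427057087421417 0.014739681966602802 bar angle ccw from level(left+) 25.55046844482422
black 997 grip [ 0.6691 -0.1009  0.1964] top h 0.048092317144414545 size 0.049135368317365646 0.0161592997610569 bar angle ccw from level(left+) 21.876327514648438
t [-0.001  -0.0021 -0.0012] r [ 0.15 -0.07  0.28] ee [ 0.5797 -0.0023  0.3211] j [-0.62  0.12  0.58  2.14 -0.17  0.29 -0.33] F [ 2.5 -2.8  1.6] t 2.45
```

View pics/w1.png

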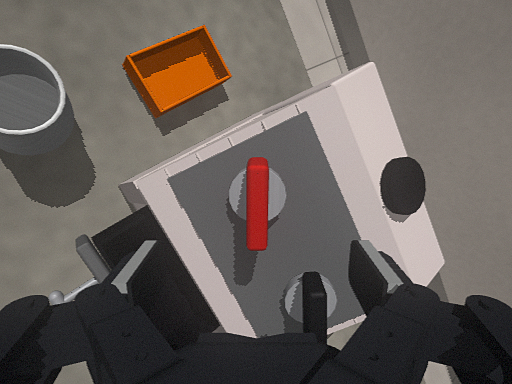

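```bash
python3 -c "
from fit import *
s,im,d=snap('wrist','w2'); fit('wrist',s,im,d)
print(s['ee_pos'],manip.observe()['ee_pos'])"
```

```text
wrist plane 34019 n [-0.5742 -0.0168  0.8186] tilt 35.059086952156605 yaw 1.6776723950900367 c [ 0.6879 -0.0295  0.1671]
red 1806 grip [0.663  0.003  0.1943] top h 0.0490129041060465 size 0.06500145047903061 0.015015075914561749 bar angle ccw from level(left+) 25.102569580078125
black 1031 grip [ 0.6684 -0.1035  0.1959] top h 0.04812474323643284 size 0.0548350028693676 0.016149237751960754 bar angle ccw from level(left+) 21.653749465942383
[ 0.5797 -0.0023  0.3211] [ 0.5785 -0.0009  0.3207]
```

```bash
sed -i 's/^RED=.*/RED=np.array([.6637,.0022,.1943]); BLK=np.array([.6683,-.1100,.1943])/; s/^N=np.array(.*; N\/=/N=np.array([-.572,-.0200,.820]); N\/=/' h.py; grep -n '^N=' h.py; python3 -c "
from h import *
go(RED+N*.057,knobrot(25.5))"
```

```text
17:N=np.array([-.572,-.0200,.820]); N/=np.linalg.norm(N); LEV=np.cross([0,0,1],-N); LEV/=np.linalg.norm(LEV); UP=np.cross(LEV,N)
t [-0.0011 -0.0022  0.0955] r [-0.03 -0.09 -0.27] ee [ 0.5785 -0.0009  0.3207] j [-0.63  0.12  0.58  2.14 -0.15  0.29 -0.35] F [-0.   0.3  0.8] t 2.5
```

Emit:
move_arm(
  plan=[
    {"tx":-0.001,"ty":-0.002,"tz":0.03,"claw":0.085},
    {"tx":-0.001,"ty":-0.002,"tz":0.06,"claw":0.085},
    {"tx":-0.001,"ty":-0.002,"tz":0.08,"claw":0.085},
    {"tx":-0.001,"ty":-0.002,"tz":0.0955,"claw":0.085},
    {"tx":-0.001,"ty":-0.002,"tz":0.0955,"claw":0.085},
    {"tx":-0.001,"ty":-0.002,"tz":0.0955,"claw":0.085},
    {"tx":-0.001,"ty":-0.002,"tz":0.0955,"claw":0.085},
  ],
)

```text
invalid input at $.plan[0]: expected keys rx, ry, rz, tx, ty, tz, claw
```

```bash
python3 -c "
from h import *
go(RED+N*.057,knobrot(25.5))
s,im,d=snap('wrist','w3')"
```

```text
t [-0.0011 -0.0022  0.0955] r [-0.03 -0.09 -0.27] ee [ 0.5785 -0.0009  0.3207] j [-0.63  0.12  0.58  2.14 -0.15  0.29 -0.35] F [-0.   0.3  0.8] t 2.5
```

View pics/w3.png

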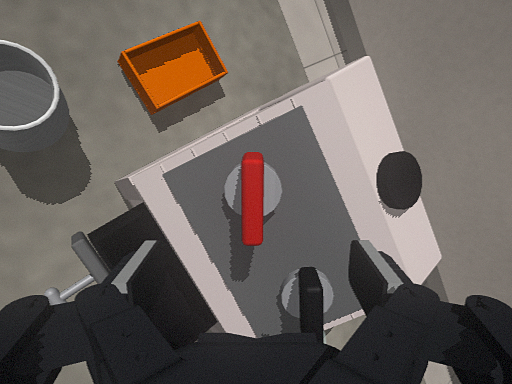

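The move was refused because every key is required. The picture is unchanged, with the red bar at (252,198). Resending.

Emit:
move_arm(
  plan=[
    {"rx":0,"ry":0,"rz":0,"tx":-0.001,"ty":-0.002,"tz":0.03,"claw":0.085},
    {"rx":0,"ry":0,"rz":0,"tx":-0.001,"ty":-0.002,"tz":0.06,"claw":0.085},
    {"rx":0,"ry":0,"rz":0,"tx":-0.001,"ty":-0.002,"tz":0.08,"claw":0.085},
    {"rx":0,"ry":0,"rz":0,"tx":-0.001,"ty":-0.002,"tz":0.0955,"claw":0.085},
    {"rx":0,"ry":0,"rz":0,"tx":-0.001,"ty":-0.002,"tz":0.0955,"claw":0.085},
    {"rx":0,"ry":0,"rz":0,"tx":-0.001,"ty":-0.002,"tz":0.0955,"claw":0.085},
    {"rx":0,"ry":0,"rz":0,"tx":-0.001,"ty":-0.002,"tz":0.0955,"claw":0.085},
  ],
)

```text
time_s: 3.25
ee_pos: [0.6292, 0.0069, 0.2413]
tool_rot: [0.797, 0.524, 0.258, 0.153]
force: [-0.5, -0.4, 0.0]
opening: 0.998
grip_force: 0.0
```

```bash
python3 -c "
from h import *
go(RED+N*.057,knobrot(25.5))
s,im,d=snap('wrist','w4')"
```

```text
t [-0.0048  0.0037  0.0012] r [-0.22 -0.34  0.01] ee [0.6292 0.0069 0.2413] j [-0.33  0.32  0.28  2.11 -0.48  0.12 -0.05] F [-0.5 -0.4  0. ] t 3.25
```

View pics/w4.png

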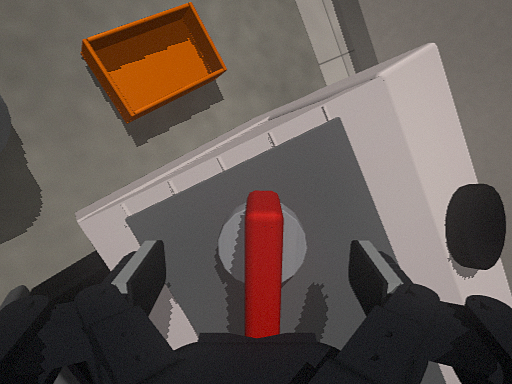

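The close-up shows the red bar centred between the open fingers at (263,265). Joint 6 is at its lower limit, so I'll tilt the tool 15° along the bar. The pads stay parallel to the bar faces, and this relieves the wrist.

```bash
cat >> h.py <<'E'
def kp(G,deg,tilt=15,h=.004,back=.054):
    Rt=knobrot(deg)*R.from_euler('y',-tilt,degrees=True); return G+h*N-back*Rt.as_matrix()[:,2],Rt
E
python3 -c "
from fit import *
fit('wrist',manip.observe(),cv2.imread('pics/w4.png')[:,:,::-1].copy(),np.load('pics/w4.npz')['d'])
for a in (25.5,90):
  p,r=kp(RED,a); print(p,r.as_matrix()[:,2])
go(*kp(RED,25.5))"
```

```text
wrist plane 45955 n [-0.5655 -0.0125  0.8246] tilt 34.44762222580747 yaw 1.2700231956331587 c [0.6975 0.0027 0.1745]
red 4659 grip [0.6638 0.005  0.1951] top h 0.048837342076081744 size 0.06114264205098152 0.015609928406774998 bar angle ccw from level(left+) 25.4525146484375
black 750 grip [0.6299 0.0277 0.1722] top h 0.048803804784351985 size 0.014214767143130302 0.022360047325491905 bar angle ccw from level(left+) 167.87920379638672
[0.6361 0.0139 0.2438] [ 0.4694 -0.2173 -0.8558]
[0.643  0.0015 0.2484] [ 0.3404  0.0119 -0.9402]
t [0.0092 0.0035 0.0022] r [ -0.19 -15.34   0.03] ee [0.6293 0.0068 0.2415] j [-0.33  0.32  0.28  2.11 -0.48  0.12 -0.05] F [-0.4 -0.4  0.2] t 3.3
```

Emit:
move_arm(
  plan=[
    {"rx":0,"ry":-7.5,"rz":0,"tx":0.007,"ty":0,"tz":0,"claw":0.085},
    {"rx":0,"ry":-15.3,"rz":0,"tx":0.014,"ty":0,"tz":0.001,"claw":0.085},
    {"rx":0,"ry":-15.3,"rz":0,"tx":0.014,"ty":0,"tz":0.001,"claw":0.085},
    {"rx":0,"ry":-15.3,"rz":0,"tx":0.014,"ty":0,"tz":0.001,"claw":0.085},
    {"rx":0,"ry":-15.3,"rz":0,"tx":0.014,"ty":0,"tz":0.001,"claw":0.085},
  ],
)

```text
time_s: 3.8
ee_pos: [0.6357, 0.0253, 0.2445]
tool_rot: [0.822, 0.502, 0.15, 0.222]
force: [0.6, 1.7, -0.7]
opening: 0.997
grip_force: 0.0
```

```bash
python3 -c "
from fit import *
go(*kp(RED,25.5))
s,im,d=snap('wrist','w5'); fit('wrist',s,im,d)
"
```

```text
t [-0.0101  0.0045  0.0032] r [-0.05 -0.18  0.52] ee [0.6357 0.0253 0.2445] j [-0.95  0.49  0.94  2.03 -0.29  0.34 -0.4 ] F [ 0.6  1.7 -0.7] t 3.8
wrist plane 48332 n [-0.5669 -0.0151  0.8236] tilt 34.54818157188901 yaw 1.52861138439509 c [0.6975 0.004  0.1744]
red 3922 grip [0.6632 0.0036 0.1945] top h 0.04881350944331373 size 0.06513887643814087 0.015469350852072239 bar angle ccw from level(left+) 25.499509811401367
black 835 grip [0.627  0.0352 0.1702] top h 0.048945475395579294 size 0.026291701942682266 0.014538553543388844 bar angle ccw from level(left+) 23.06423568725586
```

Emit:
move_arm(
  plan=[
    {"rx":0,"ry":0,"rz":0.5,"tx":-0.01,"ty":0.0045,"tz":0.003,"claw":0.085},
    {"rx":0,"ry":0,"rz":0.5,"tx":-0.01,"ty":0.0045,"tz":0.003,"claw":0.085},
    {"rx":0,"ry":0,"rz":0.5,"tx":-0.01,"ty":0.0045,"tz":0.003,"claw":0.085},
  ],
)

```text
time_s: 4.15
ee_pos: [0.6341, 0.0043, 0.2426]
tool_rot: [0.828, 0.493, 0.15, 0.22]
force: [0.5, 0.4, -0.1]
opening: 0.999
grip_force: 0.0
```

```bash
sed -i 's/^RED=np.array(\[[^]]*/RED=np.array([.6635,.0027,.1944/' h.py; python3 -c "
from h import *
go(*kp(RED,25.5))
"
```

```text
t [ 0.0098 -0.0022 -0.0025] r [-0.3   0.07 -0.77] ee [0.6341 0.0043 0.2426] j [-0.9   0.48  0.92  2.04 -0.29  0.33 -0.38] F [ 0.5  0.4 -0.1] t 4.15
```

Emit:
move_arm(
  plan=[
    {"rx":0,"ry":0,"rz":0,"tx":0,"ty":0,"tz":0,"claw":0.085},
    {"rx":0,"ry":0,"rz":0,"tx":0,"ty":0,"tz":0,"claw":0.085},
    {"rx":0,"ry":0,"rz":0,"tx":0,"ty":0,"tz":0,"claw":0.085},
    {"rx":0,"ry":0,"rz":0,"tx":0,"ty":0,"tz":0,"claw":0.085},
  ],
)

```text
time_s: 4.55
ee_pos: [0.6347, 0.0076, 0.2425]
tool_rot: [0.827, 0.495, 0.15, 0.22]
force: [-0.9, 0.3, 0.1]
opening: 0.991
grip_force: 0.0
```

```bash
python3 -c "
from h import *
go(*kp(RED,25.5)); print(manip.observe()['joint_vel'])
"
```

```text
t [ 0.0065 -0.0012 -0.0021] r [-0.24  0.02 -0.46] ee [0.6347 0.0076 0.2425] j [-0.91  0.48  0.92  2.04 -0.29  0.33 -0.38] F [-0.9  0.3  0.1] t 4.55
[-0.00699671  0.0015386   0.00179926 -0.00059908 -0.00074546 -0.00092037
 -0.00183234]
```

Emit:
move_arm(
  plan=[
    {"rx":-0.2,"ry":0,"rz":-0.5,"tx":0.0065,"ty":-0.001,"tz":-0.002,"claw":0.085},
    {"rx":-0.2,"ry":0,"rz":-0.5,"tx":0.0065,"ty":-0.001,"tz":-0.002,"claw":0.085},
    {"rx":-0.2,"ry":0,"rz":-0.5,"tx":0.0065,"ty":-0.001,"tz":-0.002,"claw":0.085},
    {"rx":-0.2,"ry":0,"rz":-0.5,"tx":0.0065,"ty":-0.001,"tz":-0.002,"claw":0.085},
    {"rx":-0.2,"ry":0,"rz":-0.5,"tx":0.0065,"ty":-0.001,"tz":-0.002,"claw":0.03},
    {"rx":-0.2,"ry":0,"rz":-0.5,"tx":0.0065,"ty":-0.001,"tz":-0.002,"claw":0.03},
    {"rx":-0.2,"ry":0,"rz":-0.5,"tx":0.0065,"ty":-0.001,"tz":-0.002,"claw":0.03},
    {"rx":-0.2,"ry":0,"rz":-0.5,"tx":0.0065,"ty":-0.001,"tz":-0.002,"claw":0.03},
  ],
)

```text
time_s: 5.35
ee_pos: [0.636, 0.0141, 0.244]
tool_rot: [0.824, 0.498, 0.15, 0.222]
force: [0.0, -0.0, -0.5]
opening: 0.357
grip_force: 0.0
```

```bash
python3 -c "
from fit import *
go(*kp(RED,25.5)); print(manip.observe()['opening'])
s,im,d=snap('wrist','w6'); fit('wrist',s,im,d)
"
```

```text
t [ 0.0002 -0.0002 -0.    ] r [-0.04  0.03  0.03] ee [0.636  0.0141 0.244 ] j [-0.93  0.49  0.93  2.04 -0.29  0.34 -0.39] F [ 0.  -0.  -0.5] t 5.35
0.35669689122809284
wrist plane 51382 n [-0.5671 -0.0151  0.8235] tilt 34.559434148239944 yaw 1.521070990541582 c [0.7025 0.0059 0.1779]
red 4405 grip [0.6629 0.0031 0.1943] top h 0.048817000669933046 size 0.0660957396030426 0.015579765662550926 bar angle ccw from level(left+) 25.63714027404785
black 837 grip [0.665  0.0052 0.1958] top h 0.04764706288428992 size 0.02631564624607563 0.057274844497442245 bar angle ccw from level(left+) 113.34127616882324
```

View pics/w6.png

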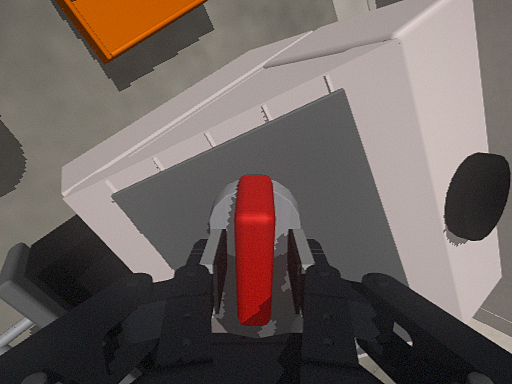

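Good: the bar sits at (257,250), centred between the pads. Now I close and turn.

```bash
cat >> h.py <<'E'
def rel(a,bs):
    p0,R0=kp(RED,a)
    for b in bs:
        p,r=kp(RED,b); print(b,'t',R0.inv().apply(p-p0).round(4),'r',(R0.inv()*r).as_rotvec(degrees=True).round(1))
E
python3 -c "
from h import *
rel(25.5,[30.5,36.5,42.5,48.5,54.5,60.5])
rel(60.5,[66.5,72.5,78.5,84.5,90,93])"
```

```text
30.5 t [-0.0001  0.0012  0.    ] r [ 1.3 -0.   4.8]
36.5 t [-0.0002  0.0027  0.0001] r [ 2.8 -0.  10.6]
42.5 t [-0.0006  0.0041  0.0002] r [ 4.4 -0.  16.4]
48.5 t [-0.0011  0.0055  0.0003] r [ 6.  -0.  22.2]
54.5 t [-0.0017  0.0068  0.0005] r [ 7.5  0.  28. ]
60.5 t [-0.0024  0.008   0.0007] r [ 9.1 -0.  33.8]
66.5 t [-0.0001  0.0015  0.    ] r [1.6 0.  5.8]
72.5 t [-0.0003  0.0029  0.0001] r [ 3.1  0.  11.6]
78.5 t [-0.0007  0.0043  0.0002] r [ 4.7 -0.  17.4]
84.5 t [-0.0012  0.0057  0.0003] r [ 6.2  0.  23.2]
90 t [-0.0018  0.0069  0.0005] r [ 7.6  0.  28.5]
93 t [-0.0021  0.0075  0.0006] r [ 8.4  0.  31.4]
```

Emit:
move_arm(
  plan=[
    {"rx":0,"ry":0,"rz":0,"tx":0,"ty":0,"tz":0,"claw":0.0},
    {"rx":0,"ry":0,"rz":0,"tx":0,"ty":0,"tz":0,"claw":0.0},
    {"rx":0,"ry":0,"rz":0,"tx":0,"ty":0,"tz":0,"claw":0.0},
    {"rx":0,"ry":0,"rz":0,"tx":0,"ty":0,"tz":0,"claw":0.0},
    {"rx":0,"ry":0,"rz":0,"tx":0,"ty":0,"tz":0,"claw":0.0},
  ],
)

```text
time_s: 5.9
ee_pos: [0.6354, 0.0145, 0.2437]
tool_rot: [0.825, 0.499, 0.149, 0.222]
force: [-7.4, 2.5, 5.0]
opening: 0.178
grip_force: 58.3
```

Emit:
move_arm(
  plan=[
    {"rx":1.3,"ry":0,"rz":4.8,"tx":0,"ty":0.0012,"tz":0,"claw":0.0},
    {"rx":2.8,"ry":0,"rz":10.6,"tx":-0.0002,"ty":0.0027,"tz":0.0001,"claw":0.0},
    {"rx":4.4,"ry":0,"rz":16.4,"tx":-0.0006,"ty":0.0041,"tz":0.0002,"claw":0.0},
    {"rx":6.0,"ry":0,"rz":22.2,"tx":-0.0011,"ty":0.0055,"tz":0.0003,"claw":0.0},
    {"rx":7.5,"ry":0,"rz":28.0,"tx":-0.0017,"ty":0.0068,"tz":0.0005,"claw":0.0},
    {"rx":9.1,"ry":0,"rz":33.8,"tx":-0.0024,"ty":0.008,"tz":0.0007,"claw":0.0},
    {"rx":9.1,"ry":0,"rz":33.8,"tx":-0.0024,"ty":0.008,"tz":0.0007,"claw":0.0},
    {"rx":9.1,"ry":0,"rz":33.8,"tx":-0.0024,"ty":0.008,"tz":0.0007,"claw":0.0},
  ],
)

```text
time_s: 6.7
ee_pos: [0.6407, 0.0087, 0.2474]
tool_rot: [0.948, 0.248, 0.168, 0.104]
force: [-6.1, 2.3, 5.2]
opening: 0.176
grip_force: 60.5
```

```bash
python3 -c "
from h import *
go(*kp(RED,60.5)); s=manip.observe(); print(s['moment'],s['joint_vel'].round(3) if hasattr(s['joint_vel'],'round') else s['joint_vel'])
"
```

```text
t [0.0004 0.     0.0001] r [-0.11  0.1   0.07] ee [0.6407 0.0087 0.2474] j [-0.84  0.51  0.95  1.94 -0.55  0.55 -0.68] F [-6.1  2.3  5.2] t 6.7
[ 0.22204346  1.08170839 -0.23219495] [-0.004 -0.001 -0.001  0.004  0.006 -0.006  0.003]
```

Excellent tracking. I'll continue to the stop, with about 4° of overdrive.

Emit:
move_arm(
  plan=[
    {"rx":1.6,"ry":0,"rz":5.8,"tx":-0.0001,"ty":0.0015,"tz":0,"claw":0.0},
    {"rx":3.1,"ry":0,"rz":11.6,"tx":-0.0003,"ty":0.0029,"tz":0.0001,"claw":0.0},
    {"rx":4.7,"ry":0,"rz":17.4,"tx":-0.0007,"ty":0.0043,"tz":0.0002,"claw":0.0},
    {"rx":6.2,"ry":0,"rz":23.2,"tx":-0.0012,"ty":0.0057,"tz":0.0003,"claw":0.0},
    {"rx":7.6,"ry":0,"rz":28.5,"tx":-0.0018,"ty":0.0069,"tz":0.0005,"claw":0.0},
    {"rx":8.4,"ry":0,"rz":31.4,"tx":-0.0021,"ty":0.0075,"tz":0.0006,"claw":0.0},
    {"rx":8.4,"ry":0,"rz":31.4,"tx":-0.0021,"ty":0.0075,"tz":0.0006,"claw":0.0},
    {"rx":8.4,"ry":0,"rz":31.4,"tx":-0.0021,"ty":0.0075,"tz":0.0006,"claw":0.0},
  ],
)

```text
time_s: 7.5
ee_pos: [0.6425, 0.0009, 0.2484]
tool_rot: [0.985, -0.004, 0.171, -0.013]
force: [-6.7, -0.4, 7.3]
opening: 0.175
grip_force: 70.1
```

```bash
python3 -c "
from h import *
go(*kp(RED,90)); s=manip.observe(); print(s['moment'])
"
```

```text
t [ 0.0003 -0.0011  0.0001] r [-0.73  0.15 -2.6 ] ee [0.6425 0.0009 0.2484] j [-0.75  0.52  0.96  1.91 -0.78  0.69 -0.95] F [-6.7 -0.4  7.3] t 7.5
[-1.21528504  1.21575743  1.41129264]
```

Emit:
move_arm(
  plan=[
    {"rx":0,"ry":0,"rz":0,"tx":0,"ty":0,"tz":0,"claw":0.05},
    {"rx":0,"ry":0,"rz":0,"tx":0,"ty":0,"tz":0,"claw":0.05},
    {"rx":0,"ry":0,"rz":0,"tx":0,"ty":0,"tz":0,"claw":0.05},
    {"rx":0,"ry":0,"rz":0,"tx":0,"ty":0,"tz":-0.03,"claw":0.05},
    {"rx":0,"ry":0,"rz":0,"tx":0,"ty":0,"tz":-0.07,"claw":0.085},
    {"rx":0,"ry":0,"rz":0,"tx":0,"ty":0,"tz":-0.1,"claw":0.085},
    {"rx":0,"ry":0,"rz":0,"tx":0,"ty":0,"tz":-0.1,"claw":0.085},
    {"rx":0,"ry":0,"rz":0,"tx":0,"ty":0,"tz":-0.1,"claw":0.085},
  ],
)

```text
time_s: 8.3
ee_pos: [0.6092, -0.0009, 0.3427]
tool_rot: [0.985, -0.006, 0.172, -0.015]
force: [0.7, 0.1, -1.5]
opening: 0.997
grip_force: 0.0
```

```bash
python3 -c "
from fit import *
for n in ['wrist','side']:
    s,im,d=snap(n,n+'7'); fit(n,s,im,d)
go(*kp(BLK,22,back=.154))
"
```

```text
wrist plane 43275 n [-0.5663 -0.021   0.8239] tilt 34.521389263815166 yaw 2.120244325492109 c [ 0.7056 -0.0497  0.1787]
red 1554 grip [0.6637 0.0023 0.1949] top h 0.0487945470100689 size 0.0646095797419548 0.015106572769582272 bar angle ccw from level(left+) 89.83894348144531
black 1798 grip [ 0.6679 -0.1088  0.195 ] top h 0.04834879146850086 size 0.06545467674732208 0.015292533673346043 bar angle ccw from level(left+) 22.38226318359375
side plane 5532 n [-0.5656 -0.0275  0.8242] tilt 34.493761870042675 yaw 2.785162895696145 c [ 0.7036 -0.0664  0.1756]
red 153 grip [0.6718 0.0001 0.1997] top h 0.04817842901948202 size 0.014898296445608139 0.04556997865438461 bar angle ccw from level(left+) 90.84546899795532
black 263 grip [ 0.6691 -0.1115  0.1941] top h 0.0484178125853183 size 0.06447292119264603 0.015876181423664093 bar angle ccw from level(left+) 22.77652359008789
t [-0.0193  0.0753  0.0049] r [-18.48   0.12 -68.51] ee [ 0.6089 -0.0009  0.3414] j [-0.94  0.38  1.17  1.88 -0.58  0.83 -1.11] F [ 0.2 -0.8  0.4] t 8.4
```

Emit:
move_arm(
  plan=[
    {"rx":-9,"ry":0,"rz":-35,"tx":-0.01,"ty":0.04,"tz":0.0,"claw":0.085},
    {"rx":-9,"ry":0,"rz":-35,"tx":-0.01,"ty":0.04,"tz":0.0,"claw":0.085},
    {"rx":-9,"ry":0,"rz":-35,"tx":-0.01,"ty":0.04,"tz":0.0,"claw":0.085},
    {"rx":-9,"ry":0,"rz":-35,"tx":-0.01,"ty":0.04,"tz":0.0,"claw":0.085},
    {"rx":-18.5,"ry":0,"rz":-68.5,"tx":-0.019,"ty":0.075,"tz":0.005,"claw":0.085},
    {"rx":-18.5,"ry":0,"rz":-68.5,"tx":-0.019,"ty":0.075,"tz":0.005,"claw":0.085},
    {"rx":-18.5,"ry":0,"rz":-68.5,"tx":-0.019,"ty":0.075,"tz":0.005,"claw":0.085},
    {"rx":-18.5,"ry":0,"rz":-68.5,"tx":-0.019,"ty":0.075,"tz":0.005,"claw":0.085},
  ],
)

```text
time_s: 9.2
ee_pos: [0.5921, -0.076, 0.328]
tool_rot: [0.817, 0.509, 0.147, 0.228]
force: [-0.6, -0.8, 0.5]
opening: 0.994
grip_force: 0.0
```

Emit:
move_arm(
  plan=[
    {"rx":0,"ry":0,"rz":0,"tx":0,"ty":0,"tz":0,"claw":0.085},
    {"rx":0,"ry":0,"rz":0,"tx":0,"ty":0,"tz":0,"claw":0.085},
    {"rx":0,"ry":0,"rz":0,"tx":0,"ty":0,"tz":0,"claw":0.085},
    {"rx":0,"ry":0,"rz":0,"tx":0,"ty":0,"tz":0,"claw":0.085},
  ],
)

```text
time_s: 9.6
ee_pos: [0.5926, -0.0762, 0.3292]
tool_rot: [0.819, 0.505, 0.149, 0.227]
force: [0.6, -0.8, 0.0]
opening: 0.995
grip_force: 0.0
```

```bash
sed -i 's/BLK=np.array(\[[^]]*/BLK=np.array([.6681,-.1098,.1944/' h.py; python3 -c "
from fit import *
s,im,d=snap('wrist','w8'); fit('wrist',s,im,d)
go(*kp(BLK,22.4,back=.054))
"
```

```text
wrist plane 44480 n [-0.575  -0.0266  0.8177] tilt 35.14098643329747 yaw 2.6522194965032226 c [ 0.6849 -0.0493  0.1645]
red 3420 grip [0.663  0.0025 0.1948] top h 0.04847570372703249 size 0.01568998210132122 0.0646727904677391 bar angle ccw from level(left+) 90.35347947478294
black 1398 grip [ 0.6674 -0.1086  0.1943] top h 0.04885234594790756 size 0.06556806713342667 0.015456948429346085 bar angle ccw from level(left+) 22.61522674560547
t [ 0.0004 -0.0004  0.1003] r [-0.47  0.1  -1.88] ee [ 0.5926 -0.0762  0.3292] j [-0.97  0.26  1.09  2.05 -0.06  0.45 -0.37] F [-0.6  0.4 -0.4] t 9.65
```

Emit:
move_arm(
  plan=[
    {"rx":-0.5,"ry":0,"rz":-1.9,"tx":0.001,"ty":-0.0005,"tz":0.03,"claw":0.085},
    {"rx":-0.5,"ry":0,"rz":-1.9,"tx":0.001,"ty":-0.0005,"tz":0.06,"claw":0.085},
    {"rx":-0.5,"ry":0,"rz":-1.9,"tx":0.001,"ty":-0.0005,"tz":0.085,"claw":0.085},
    {"rx":-0.5,"ry":0,"rz":-1.9,"tx":0.001,"ty":-0.0005,"tz":0.1,"claw":0.085},
    {"rx":-0.5,"ry":0,"rz":-1.9,"tx":0.001,"ty":-0.0005,"tz":0.1,"claw":0.085},
    {"rx":-0.5,"ry":0,"rz":-1.9,"tx":0.001,"ty":-0.0005,"tz":0.1,"claw":0.085},
    {"rx":-0.5,"ry":0,"rz":-1.9,"tx":0.001,"ty":-0.0005,"tz":0.1,"claw":0.085},
    {"rx":-0.5,"ry":0,"rz":-1.9,"tx":0.001,"ty":-0.0005,"tz":0.1,"claw":0.085},
  ],
)

```text
time_s: 10.45
ee_pos: [0.6399, -0.0965, 0.2445]
tool_rot: [0.809, 0.519, 0.148, 0.233]
force: [-0.7, 1.6, 1.3]
opening: 0.998
grip_force: 0.0
```

```bash
sed -i 's/BLK=np.array(\[[^]]*/BLK=np.array([.6678,-.1092,.1944/' h.py; python3 -c "
from h import *
go(*kp(BLK,22.5))
"
```

```text
t [-0.0008 -0.0005  0.0009] r [0.11 0.02 0.22] ee [ 0.6399 -0.0965  0.2445] j [-0.6   0.42  0.74  2.04 -0.26  0.26 -0.17] F [-0.7  1.6  1.3] t 10.45
```

Emit:
move_arm(
  plan=[
    {"rx":0,"ry":0,"rz":0,"tx":-0.0005,"ty":0,"tz":0.0005,"claw":0.03},
    {"rx":0,"ry":0,"rz":0,"tx":-0.0005,"ty":0,"tz":0.0005,"claw":0.03},
    {"rx":0,"ry":0,"rz":0,"tx":-0.0005,"ty":0,"tz":0.0005,"claw":0.03},
    {"rx":0,"ry":0,"rz":0,"tx":-0.0005,"ty":0,"tz":0.0005,"claw":0.0},
    {"rx":0,"ry":0,"rz":0,"tx":-0.0005,"ty":0,"tz":0.0005,"claw":0.0},
    {"rx":0,"ry":0,"rz":0,"tx":-0.0005,"ty":0,"tz":0.0005,"claw":0.0},
    {"rx":0,"ry":0,"rz":0,"tx":-0.0005,"ty":0,"tz":0.0005,"claw":0.0},
    {"rx":0,"ry":0,"rz":0,"tx":-0.0005,"ty":0,"tz":0.0005,"claw":0.0},
  ],
)

```text
time_s: 11.25
ee_pos: [0.6392, -0.0973, 0.243]
tool_rot: [0.809, 0.519, 0.147, 0.232]
force: [-7.0, 3.0, 6.6]
opening: 0.177
grip_force: 58.3
```

```bash
python3 -c "
from h import *
go(*kp(BLK,22.5))
rel(57.5,[90.5,93.5])"
```

```text
t [ 0.0001  0.0005 -0.0002] r [-0.01  0.07  0.23] ee [ 0.6392 -0.0973  0.243 ] j [-0.59  0.42  0.74  2.04 -0.26  0.26 -0.17] F [-7.   3.   6.6] t 11.25
90.5 t [-0.0022  0.0076  0.0006] r [ 8.5 -0.  31.9]
93.5 t [-0.0026  0.0082  0.0007] r [ 9.3 -0.  34.8]
```

Emit:
move_arm(
  plan=[
    {"rx":1.3,"ry":0,"rz":4.8,"tx":0,"ty":0.0012,"tz":0,"claw":0.0},
    {"rx":2.8,"ry":0,"rz":10.6,"tx":-0.0002,"ty":0.0027,"tz":0.0001,"claw":0.0},
    {"rx":4.4,"ry":0,"rz":16.4,"tx":-0.0006,"ty":0.0041,"tz":0.0002,"claw":0.0},
    {"rx":6.0,"ry":0,"rz":22.2,"tx":-0.0011,"ty":0.0055,"tz":0.0003,"claw":0.0},
    {"rx":7.5,"ry":0,"rz":28.0,"tx":-0.0017,"ty":0.0068,"tz":0.0005,"claw":0.0},
    {"rx":9.1,"ry":0,"rz":33.8,"tx":-0.0024,"ty":0.008,"tz":0.0007,"claw":0.0},
    {"rx":9.1,"ry":0,"rz":33.8,"tx":-0.0024,"ty":0.008,"tz":0.0007,"claw":0.0},
    {"rx":9.1,"ry":0,"rz":33.8,"tx":-0.0024,"ty":0.008,"tz":0.0007,"claw":0.0},
  ],
)

```text
time_s: 12.05
ee_pos: [0.6449, -0.1026, 0.2468]
tool_rot: [0.941, 0.272, 0.167, 0.116]
force: [-4.8, 2.5, 6.1]
opening: 0.176
grip_force: 59.9
```

Emit:
move_arm(
  plan=[
    {"rx":1.6,"ry":0,"rz":5.8,"tx":-0.0001,"ty":0.0015,"tz":0,"claw":0.0},
    {"rx":3.1,"ry":0,"rz":11.6,"tx":-0.0003,"ty":0.0029,"tz":0.0001,"claw":0.0},
    {"rx":4.7,"ry":0,"rz":17.4,"tx":-0.0007,"ty":0.0043,"tz":0.0002,"claw":0.0},
    {"rx":6.2,"ry":0,"rz":23.2,"tx":-0.0012,"ty":0.0057,"tz":0.0003,"claw":0.0},
    {"rx":7.6,"ry":0,"rz":28.5,"tx":-0.0018,"ty":0.0069,"tz":0.0005,"claw":0.0},
    {"rx":9.3,"ry":0,"rz":34.8,"tx":-0.0026,"ty":0.0082,"tz":0.0007,"claw":0.0},
    {"rx":9.3,"ry":0,"rz":34.8,"tx":-0.0026,"ty":0.0082,"tz":0.0007,"claw":0.0},
    {"rx":9.3,"ry":0,"rz":34.8,"tx":-0.0026,"ty":0.0082,"tz":0.0007,"claw":0.0},
  ],
)

```text
time_s: 12.85
ee_pos: [0.6465, -0.1111, 0.2479]
tool_rot: [0.985, -0.008, 0.171, -0.014]
force: [-8.1, 1.4, 7.8]
opening: 0.178
grip_force: 76.2
```

```bash
python3 -c "
from h import *
go(*kp(BLK,90)); s=manip.observe(); print(s['moment'])
"
```

```text
t [ 0.0008 -0.0012 -0.0003] r [-0.8   0.16 -3.09] ee [ 0.6465 -0.1111  0.2479] j [-0.46  0.5   0.82  1.87 -0.76  0.71 -0.81] F [-8.1  1.4  7.8] t 12.85
[-0.50641503  1.57197435  0.69997072]
```

Against the stop. Release, back off, and check.

Emit:
move_arm(
  plan=[
    {"rx":0,"ry":0,"rz":0,"tx":0,"ty":0,"tz":0,"claw":0.05},
    {"rx":0,"ry":0,"rz":0,"tx":0,"ty":0,"tz":0,"claw":0.05},
    {"rx":0,"ry":0,"rz":0,"tx":0,"ty":0,"tz":0,"claw":0.05},
    {"rx":0,"ry":0,"rz":0,"tx":0,"ty":0,"tz":-0.03,"claw":0.05},
    {"rx":0,"ry":0,"rz":0,"tx":0,"ty":0,"tz":-0.07,"claw":0.05},
    {"rx":0,"ry":0,"rz":0,"tx":0,"ty":0,"tz":-0.1,"claw":0.0},
    {"rx":0,"ry":0,"rz":0,"tx":0,"ty":0,"tz":-0.1,"claw":0.0},
    {"rx":0,"ry":0,"rz":0,"tx":0,"ty":0,"tz":-0.1,"claw":0.0},
  ],
)

```text
time_s: 13.65
ee_pos: [0.6137, -0.1132, 0.3425]
tool_rot: [0.985, -0.009, 0.173, -0.015]
force: [0.2, 0.5, -0.5]
opening: 0.079
grip_force: 0.0
```

```bash
python3 -c "
from fit import *
for n in ['wrist','side']:
    s,im,d=snap(n,n+'9'); fit(n,s,im,d)
for r in manip.landmark_of('side','drawer_handle')[:2]:
    u,v=r['centre']; print(r, w('side',s,u,v,d[int(v),int(u)]))
P=cloud('side',s,d); m=(d>0)&(P[...,0]>.44)&(P[...,0]<.57)&(abs(P[...,1]+.055)<.09)&(P[...,2]>.052)&(P[...,2]<.075)
X=P[m]; np.save('X.npy',X); print(len(X),X.min(0),X.max(0))
f=np.array([-N[0],-N[1]]);f/=np.linalg.norm(f)
a=X[:,:2]@f; l=X[:,:2]@np.array([-f[1],f[0]])
h=np.histogram(a,bins=np.arange(.44,.58,.005)); print(h[0],h[1][:1]); print(f)
b=a.min(); k=a<b+.02; print(b,np.percentile(a[k],[2,98]),np.percentile(l[k],[1,99]))
"
```

```text
wrist plane 38870 n [-0.5654 -0.0179  0.8246] tilt 34.45140793205433 yaw 1.809729772176965 c [ 0.7077 -0.0517  0.1802]
red 1419 grip [0.6634 0.0018 0.1946] top h 0.048915715877162785 size 0.01487918570637703 0.06519079953432083 bar angle ccw from level(left+) 90.64916849136353
black 1387 grip [ 0.6678 -0.1098  0.1952] top h 0.0483221931112308 size 0.01520000584423542 0.06471022218465805 bar angle ccw from level(left+) 90.08774077147245
side plane 4672 n [-0.5527 -0.02    0.8332] tilt 33.57630391237325 yaw 2.067987709946386 c [ 0.7204 -0.0561  0.1878]
red 179 grip [ 0.6675 -0.0004  0.1972] top h 0.0477624552035758 size 0.05652947351336479 0.014959534630179405 bar angle ccw from level(left+) 89.9136734008789
black 138 grip [ 0.6769 -0.1117  0.2008] top h 0.04762723437506394 size 0.014492876827716827 0.04378482699394226 bar angle ccw from level(left+) 90.08889527618885
15 [ 0.5481 -0.1418  0.054 ] [ 0.5686 -0.1247  0.0748]
[0 0 0 0 0 0 0 0 0 0 0 0 0 0 0 0 0 0 0 0 1 1 0 7 6 0 0] [0.44]
[0.9994 0.0349]
0.5428966008717522 [0.5445 0.5624] [-0.1606 -0.1446]
```

View pics/side9.png

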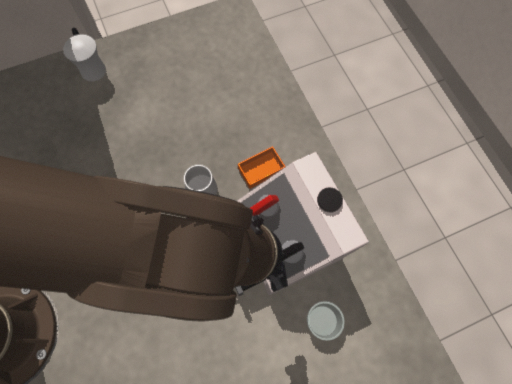

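Both bars now point up the slope: red at (264,205), black at (292,250). The arm hides the drawer here, so I'll measure the handle in the first pictures.

```bash
python3 -c "
from fit import *
f=np.array([.9994,.0349]); L=np.array([-f[1],f[0]]); s=manip.observe()
for n in ['side','scene']:
    d=np.load(f'pics/{n}0.npz')['d']; P=cloud(n,s,d)
    X=P[(d>0)&(P[...,0]>.44)&(P[...,0]<.60)&(abs(P[...,1]+.055)<.09)&(P[...,2]>.045)&(P[...,2]<.095)]
    a=X[:,:2]@f; l=X[:,:2]@L; b=np.percentile(a,.5); k=a<b+.012
    print(n,len(X),k.sum(),'handle front..',np.percentile(a[k],[2,98]),'l',np.percentile(l[k],[1,99]),'z',X[k,2].max())
    print(np.histogram(a,np.arange(.48,.6,.005))[0])
    print('grip center along f,l', RED[:2]@f,RED[:2]@L,BLK[:2]@L)
c=(RED[:2]+BLK[:2])/2
# grinder centre line l; knob y centre
print('mid l',c@L)
print(manip.observe()['ee_pos'])
"
```

```text
side 933 222 handle front.. [0.5024 0.5129] l [-0.1328 -0.0263] z 0.0688573348642703
[  0   0   0   0  58 101  66  15  13  13  12  14 105 156 136 120  27  16
  15  14  14  14  15]
grip center along f,l 0.6631961299999999 -0.02045777 -0.1324407
scene 525 184 handle front.. [0.5042 0.5149] l [-0.1326 -0.0266] z 0.06843550062842135
[  0   0   0   0   9  56 117  13   6   0   0   0  10  41  78  91 104   0
   0   0   0   0   0]
grip center along f,l 0.6631961299999999 -0.02045777 -0.1324407
mid l -0.076449235
[ 0.6133 -0.1129  0.3408]
```

```bash
cat >> h.py <<'E'
F=np.array([.9994,.0349,0]); L=np.array([-.0349,.9994,0])
def push(a,z,tilt=20,l=-.079):
    Rt=knobrot(90)*R.from_euler('y',-tilt,degrees=True); return a*F+l*L+[0,0,z],Rt
E
python3 -c "
from h import *
print(manip.camera_model('wrist')['hand_eye'])
go(*push(.44,.25))"
```

```text
[[ 4.40232941e-04 -9.61062393e-01 -2.76331112e-01  7.02516926e-02]
 [ 9.99999836e-01  3.22219523e-04  4.72475945e-04 -7.82906208e-05]
 [-3.65039583e-04 -2.76331274e-01  9.61062378e-01 -7.06424315e-02]
 [ 0.00000000e+00  0.00000000e+00  0.00000000e+00  1.00000000e+00]]
t [-0.1925 -0.0443  0.0291] r [-0.93 -4.84 -3.14] ee [ 0.6133 -0.1129  0.3408] j [-0.6   0.35  0.98  1.83 -0.57  0.85 -0.96] F [ 0.  -0.2  0. ] t 13.8
```

Emit:
move_arm(
  plan=[
    {"rx":-0.9,"ry":-4.8,"rz":-3.1,"tx":-0.04,"ty":-0.009,"tz":0.006,"claw":0.0},
    {"rx":-0.9,"ry":-4.8,"rz":-3.1,"tx":-0.08,"ty":-0.018,"tz":0.012,"claw":0.0},
    {"rx":-0.9,"ry":-4.8,"rz":-3.1,"tx":-0.12,"ty":-0.027,"tz":0.018,"claw":0.0},
    {"rx":-0.9,"ry":-4.8,"rz":-3.1,"tx":-0.16,"ty":-0.036,"tz":0.024,"claw":0.0},
    {"rx":-0.9,"ry":-4.8,"rz":-3.1,"tx":-0.1925,"ty":-0.044,"tz":0.029,"claw":0.0},
    {"rx":-0.9,"ry":-4.8,"rz":-3.1,"tx":-0.1925,"ty":-0.044,"tz":0.029,"claw":0.0},
    {"rx":-0.9,"ry":-4.8,"rz":-3.1,"tx":-0.1925,"ty":-0.044,"tz":0.029,"claw":0.0},
    {"rx":-0.9,"ry":-4.8,"rz":-3.1,"tx":-0.1925,"ty":-0.044,"tz":0.029,"claw":0.0},
  ],
)

```text
time_s: 14.6
ee_pos: [0.4441, -0.0646, 0.2516]
tool_rot: [0.991, 0.017, 0.132, -0.002]
force: [-0.2, -1.4, 0.5]
opening: 0.001
grip_force: 0.0
```

```bash
python3 -c "
from h import *
go(*push(.44,.112))"
```

```text
t [-0.0379 -0.0011  0.1343] r [ 0.04 -0.22 -0.05] ee [ 0.4441 -0.0646  0.2516] j [-0.95  0.13  1.12  2.27 -0.31  0.57 -1.14] F [-0.2 -1.4  0.5] t 14.6
```

Emit:
move_arm(
  plan=[
    {"rx":0,"ry":-0.2,"rz":0,"tx":-0.01,"ty":-0.001,"tz":0.035,"claw":0.0},
    {"rx":0,"ry":-0.2,"rz":0,"tx":-0.02,"ty":-0.001,"tz":0.07,"claw":0.0},
    {"rx":0,"ry":-0.2,"rz":0,"tx":-0.03,"ty":-0.001,"tz":0.105,"claw":0.0},
    {"rx":0,"ry":-0.2,"rz":0,"tx":-0.037,"ty":-0.001,"tz":0.13,"claw":0.0},
    {"rx":0,"ry":-0.2,"rz":0,"tx":-0.038,"ty":-0.001,"tz":0.134,"claw":0.0},
    {"rx":0,"ry":-0.2,"rz":0,"tx":-0.038,"ty":-0.001,"tz":0.134,"claw":0.0},
    {"rx":0,"ry":-0.2,"rz":0,"tx":-0.038,"ty":-0.001,"tz":0.134,"claw":0.0},
    {"rx":0,"ry":-0.2,"rz":0,"tx":-0.038,"ty":-0.001,"tz":0.134,"claw":0.0},
  ],
)

```text
time_s: 15.4
ee_pos: [0.4419, -0.0636, 0.1124]
tool_rot: [0.991, 0.017, 0.13, -0.002]
force: [0.2, -0.3, 0.1]
opening: -0.0
grip_force: 0.0
```

```bash
python3 -c "
from h import *
go(*push(.47,.112)); go(*push(.50,.112));go(*push(.52,.112))
s,im,d=snap('scene','s10'); cv2.imwrite('pics/s10c.png',cv2.resize(im[120:260,120:320,::-1],None,fx=3,fy=3))"
```

```text
t [0.0295 0.     0.0082] r [ 0.01 -0.03 -0.05] ee [ 0.4419 -0.0636  0.1124] j [-0.31  0.4   0.45  2.4  -1.07  0.23 -0.43] F [ 0.2 -0.3  0.1] t 15.4
t [0.0584 0.     0.016 ] r [ 0.01 -0.03 -0.05] ee [ 0.4419 -0.0636  0.1124] j [-0.31  0.4   0.45  2.4  -1.07  0.23 -0.43] F [ 0.2 -0.3  0.1] t 15.4
t [ 0.0778 -0.      0.0211] r [ 0.01 -0.03 -0.05] ee [ 0.4419 -0.0636  0.1124] j [-0.31  0.4   0.45  2.4  -1.07  0.23 -0.43] F [ 0.2 -0.3  0.1] t 15.4
```

View pics/s10c.png

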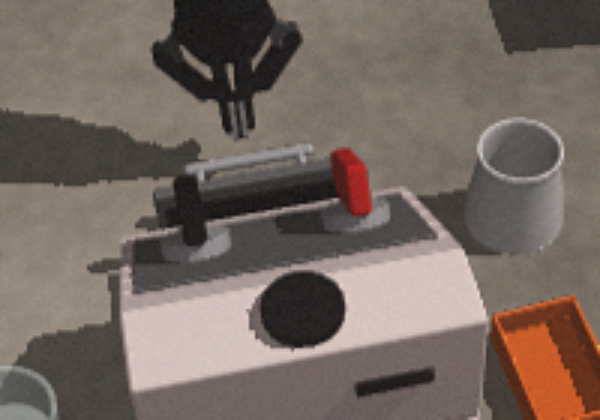

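The crop shows the closed fingertips at (240,130), in front of the drawer handle at (250,160), and both knobs up the slope. Now easing in.

Emit:
move_arm(
  plan=[
    {"rx":0,"ry":0,"rz":0,"tx":0.005,"ty":0,"tz":0.0013,"claw":0.0},
    {"rx":0,"ry":0,"rz":0,"tx":0.01,"ty":0,"tz":0.0027,"claw":0.0},
    {"rx":0,"ry":0,"rz":0,"tx":0.015,"ty":0,"tz":0.004,"claw":0.0},
    {"rx":0,"ry":0,"rz":0,"tx":0.02,"ty":0,"tz":0.0054,"claw":0.0},
    {"rx":0,"ry":0,"rz":0,"tx":0.024,"ty":0,"tz":0.0065,"claw":0.0},
    {"rx":0,"ry":0,"rz":0,"tx":0.028,"ty":0,"tz":0.0075,"claw":0.0},
    {"rx":0,"ry":0,"rz":0,"tx":0.032,"ty":0,"tz":0.0086,"claw":0.0},
    {"rx":0,"ry":0,"rz":0,"tx":0.036,"ty":0,"tz":0.0097,"claw":0.0},
  ],
)

```text
time_s: 16.25
ee_pos: [0.4784, -0.0621, 0.1116]
tool_rot: [0.991, 0.017, 0.129, -0.002]
force: [-0.3, -0.6, -0.2]
opening: 0.004
grip_force: 0.0
```

Emit:
move_arm(
  plan=[
    {"rx":0,"ry":0,"rz":0,"tx":0.003,"ty":0,"tz":0.0008,"claw":0.0},
    {"rx":0,"ry":0,"rz":0,"tx":0.006,"ty":0,"tz":0.0016,"claw":0.0},
    {"rx":0,"ry":0,"rz":0,"tx":0.009,"ty":0,"tz":0.0024,"claw":0.0},
    {"rx":0,"ry":0,"rz":0,"tx":0.012,"ty":0,"tz":0.0032,"claw":0.0},
    {"rx":0,"ry":0,"rz":0,"tx":0.015,"ty":0,"tz":0.004,"claw":0.0},
    {"rx":0,"ry":0,"rz":0,"tx":0.018,"ty":0,"tz":0.0048,"claw":0.0},
    {"rx":0,"ry":0,"rz":0,"tx":0.021,"ty":0,"tz":0.0056,"claw":0.0},
    {"rx":0,"ry":0,"rz":0,"tx":0.024,"ty":0,"tz":0.0064,"claw":0.0},
  ],
)

```text
time_s: 17.05
ee_pos: [0.5031, -0.0611, 0.1115]
tool_rot: [0.991, 0.017, 0.129, -0.003]
force: [-2.6, 0.0, -1.1]
opening: 0.0
grip_force: 1.4
```

```bash
python3 -c "
from h import *
go(*push(.51,.112))"
```

```text
t [0.0092 0.0004 0.0019] r [-0.03  0.08 -0.06] ee [ 0.5031 -0.0611  0.1115] j [-0.38  0.49  0.54  2.27 -0.99  0.33 -0.53] F [-2.6  0.  -1.1] t 17.05
```

Emit:
move_arm(
  plan=[
    {"rx":0,"ry":0,"rz":0,"tx":0.002,"ty":0,"tz":0.0004,"claw":0.0},
    {"rx":0,"ry":0,"rz":0,"tx":0.004,"ty":0,"tz":0.0009,"claw":0.0},
    {"rx":0,"ry":0,"rz":0,"tx":0.006,"ty":0,"tz":0.0014,"claw":0.0},
    {"rx":0,"ry":0,"rz":0,"tx":0.008,"ty":0,"tz":0.0019,"claw":0.0},
    {"rx":0,"ry":0,"rz":0,"tx":0.01,"ty":0,"tz":0.0024,"claw":0.0},
    {"rx":0,"ry":0,"rz":0,"tx":0.012,"ty":0,"tz":0.0029,"claw":0.0},
    {"rx":0,"ry":0,"rz":0,"tx":0.014,"ty":0,"tz":0.0034,"claw":0.0},
    {"rx":0,"ry":0,"rz":0,"tx":0.016,"ty":0,"tz":0.0039,"claw":0.0},
  ],
)

```text
time_s: 17.85
ee_pos: [0.5196, -0.0606, 0.1119]
tool_rot: [0.991, 0.017, 0.129, -0.003]
force: [-2.6, 0.7, -4.0]
opening: -0.002
grip_force: 1.7
```

```bash
python3 -c "
from h import *
go(*push(.54,.112))
s,im,d=snap('scene','s11'); P=cloud('scene',s,d); Q=P@F; l=P@L
m=(d>0)&(l<-.02)&(l>-.145)&(Q>.48)&(Q<.63)&(P[...,2]>.04)&(P[...,2]<.085)
print(np.histogram(Q[m],np.arange(.5,.63,.005)))
"
```

```text
t [0.0221 0.0003 0.0058] r [-0.02  0.06 -0.07] ee [ 0.5196 -0.0606  0.1119] j [-0.4   0.51  0.56  2.23 -0.98  0.35 -0.56] F [-2.6  0.7 -4. ] t 17.85
(array([  0,   0,   0,   0,   3,   3,  16,  56,  25,  52, 114,  25,   7,
         3,   0,   0,   5,  23,   0,   0,   0,   0,   0,   0,   0]), array([0.5  , 0.505, 0.51 , 0.515, 0.52 , 0.525, 0.53 , 0.535, 0.54 ,
       0.545, 0.55 , 0.555, 0.56 , 0.565, 0.57 , 0.575, 0.58 , 0.585,
       0.59 , 0.595, 0.6  , 0.605, 0.61 , 0.615, 0.62 , 0.625]))
```

Emit:
move_arm(
  plan=[
    {"rx":0,"ry":0,"rz":0,"tx":0.001,"ty":0,"tz":0.0003,"claw":0.0},
    {"rx":0,"ry":0,"rz":0,"tx":0.002,"ty":0,"tz":0.0005,"claw":0.0},
    {"rx":0,"ry":0,"rz":0,"tx":0.003,"ty":0,"tz":0.0008,"claw":0.0},
    {"rx":0,"ry":0,"rz":0,"tx":0.004,"ty":0,"tz":0.001,"claw":0.0},
    {"rx":0,"ry":0,"rz":0,"tx":0.005,"ty":0,"tz":0.0013,"claw":0.0},
    {"rx":0,"ry":0,"rz":0,"tx":0.006,"ty":0,"tz":0.0015,"claw":0.0},
    {"rx":0,"ry":0,"rz":0,"tx":0.007,"ty":0,"tz":0.0018,"claw":0.0},
    {"rx":0,"ry":0,"rz":0,"tx":0.008,"ty":0,"tz":0.002,"claw":0.0},
  ],
)

```text
time_s: 18.7
ee_pos: [0.5277, -0.0603, 0.112]
tool_rot: [0.991, 0.017, 0.129, -0.003]
force: [-1.8, 1.2, -2.9]
opening: 0.0
grip_force: 1.6
```

Emit:
move_arm(
  plan=[
    {"rx":0,"ry":0,"rz":0,"tx":0.001,"ty":0,"tz":0.0003,"claw":0.0},
    {"rx":0,"ry":0,"rz":0,"tx":0.002,"ty":0,"tz":0.0005,"claw":0.0},
    {"rx":0,"ry":0,"rz":0,"tx":0.003,"ty":0,"tz":0.0008,"claw":0.0},
    {"rx":0,"ry":0,"rz":0,"tx":0.004,"ty":0,"tz":0.001,"claw":0.0},
  ],
)

```text
time_s: 19.1
ee_pos: [0.5318, -0.0602, 0.112]
tool_rot: [0.991, 0.017, 0.129, -0.003]
force: [-2.6, 0.6, -2.8]
opening: -0.001
grip_force: 1.6
```

Not at the stop yet; continue.

Emit:
move_arm(
  plan=[
    {"rx":0,"ry":0,"rz":0,"tx":0.001,"ty":0,"tz":0.0003,"claw":0.0},
    {"rx":0,"ry":0,"rz":0,"tx":0.002,"ty":0,"tz":0.0005,"claw":0.0},
    {"rx":0,"ry":0,"rz":0,"tx":0.003,"ty":0,"tz":0.0008,"claw":0.0},
    {"rx":0,"ry":0,"rz":0,"tx":0.004,"ty":0,"tz":0.001,"claw":0.0},
    {"rx":0,"ry":0,"rz":0,"tx":0.005,"ty":0,"tz":0.0013,"claw":0.0},
  ],
)

```text
time_s: 19.6
ee_pos: [0.5348, -0.0602, 0.1115]
tool_rot: [0.992, 0.016, 0.128, -0.003]
force: [-14.4, 0.6, 5.7]
opening: 0.0
grip_force: 6.4
```

```bash
python3 -c "
from h import *
go(*push(.54,.112))"
```

```text
t [0.0075 0.0001 0.0014] r [-0.07  0.26 -0.11] ee [ 0.5348 -0.0602  0.1115] j [-0.41  0.53  0.58  2.19 -0.96  0.38 -0.58] F [-14.4   0.6   5.7] t 19.6
```

Emit:
move_arm(
  plan=[
    {"rx":0,"ry":0,"rz":0,"tx":0.0005,"ty":0,"tz":0.0001,"claw":0.0},
    {"rx":0,"ry":0,"rz":0,"tx":0.001,"ty":0,"tz":0.0002,"claw":0.0},
    {"rx":0,"ry":0,"rz":0,"tx":0.001,"ty":0,"tz":0.0002,"claw":0.0},
    {"rx":0,"ry":0,"rz":0,"tx":0.001,"ty":0,"tz":0.0002,"claw":0.0},
  ],
)

```text
time_s: 20.0
ee_pos: [0.5349, -0.0602, 0.1112]
tool_rot: [0.992, 0.016, 0.127, -0.003]
force: [-14.0, 0.6, 5.0]
opening: -0.003
grip_force: 6.5
```

Emit:
move_arm(
  plan=[
    {"rx":0,"ry":0,"rz":0,"tx":-0.01,"ty":0,"tz":-0.0026,"claw":0.0},
    {"rx":0,"ry":0,"rz":0,"tx":-0.03,"ty":0,"tz":-0.0078,"claw":0.0},
    {"rx":0,"ry":0,"rz":0,"tx":-0.06,"ty":0,"tz":-0.0157,"claw":0.0},
    {"rx":0,"ry":0,"rz":0,"tx":-0.08,"ty":0,"tz":-0.021,"claw":0.0},
    {"rx":0,"ry":0,"rz":0,"tx":-0.08,"ty":0,"tz":-0.021,"claw":0.0},
    {"rx":0,"ry":0,"rz":0,"tx":-0.08,"ty":0,"tz":-0.021,"claw":0.0},
    {"rx":0,"ry":0,"rz":0,"tx":-0.08,"ty":0,"tz":-0.021,"claw":0.0},
  ],
)

```text
time_s: 20.7
ee_pos: [0.457, -0.0631, 0.1125]
tool_rot: [0.991, 0.017, 0.13, -0.002]
force: [0.1, -1.2, -0.1]
opening: -0.003
grip_force: 0.0
```

```bash
python3 -c "
from fit import *
s,im,d=snap('scene','s12'); fit('scene',s,im,d)
cv2.imwrite('pics/s12c.png',cv2.resize(im[120:300,80:340,::-1],None,fx=3,fy=3))
s2,im2,d2=snap('wrist','w12'); print(s2['ee_pos'],s2['force'])
for n,dd,ss in (('scene',d,s),('wrist',d2,s2)):
    P=cloud(n,ss,dd);Q=P@F;l=P@L
    m=(dd>0)&(l<-.02)&(l>-.145)&(Q>.52)&(Q<.63)&(P[...,2]>.05)&(P[...,2]<.085)
    print(np.histogram(Q[m],np.arange(.54,.625,.005))[0])
"
```

```text
scene plane 1836 n [-0.5503 -0.0305  0.8344] tilt 33.4490597548885 yaw 3.1749857940896318 c [ 0.7195 -0.0533  0.1854]
red 60 grip [0.6725 0.0022 0.1996] top h 0.04770235706000925 size 0.013300644233822823 0.053078923374414444 bar angle ccw from level(left+) 92.91587495803833
black 79 grip [ 0.6763 -0.1107  0.198 ] top h 0.04859446917703917 size 0.014485926367342472 0.05354595556855202 bar angle ccw from level(left+) 91.70235085487366
[ 0.4568 -0.063   0.1123] [ 0.0196 -0.2142 -0.0574]
[ 0  0  0  3 50 82  2  0  0  0  0  0  0  0  0  0]
[   0    0    0 3158 2947  932  456  446  246    0    0    0    0    0
    0    0]
```

View pics/s12c.png

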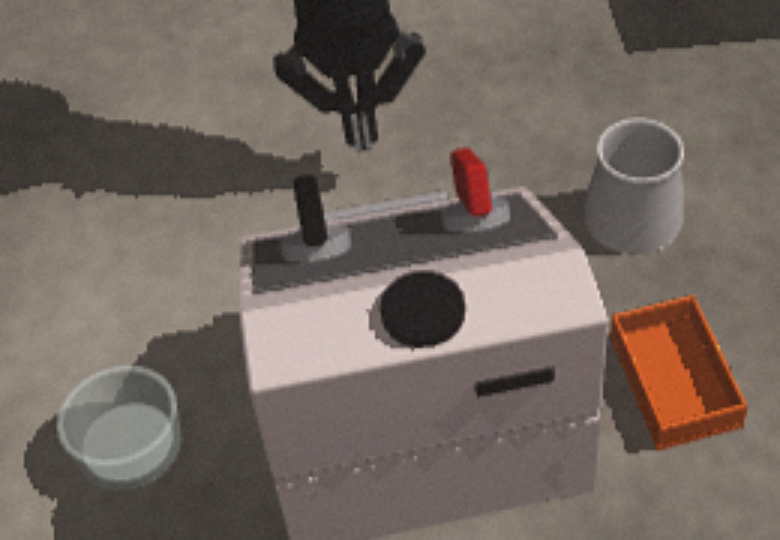

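The crop shows both wings up the slope: black at (310,210), red at (470,180). The drawer is home with its handle at (390,205) and the fingers are clear at (360,140). The moka base, ramekin and tray stand where they were.

```bash
python3 -c "
from workcell import manip
print(manip.close_job())"
```

```text
the job is handed in; nothing more can be done
None
```

I turned the red knob and then the black one clockwise to their stops, eased the drawer in until it met its stop, left the other three items untouched, and handed the job in at about 21 s.

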